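# Put returned spare parts back into their stock bins

### The arm

A 7-joint arm with a two-finger parallel gripper is mounted at the origin on the work surface. World frame = base frame: x ahead of the robot, y to its left, z up, the work surface at z = 0. Lengths are in m, angles in degrees, forces in N, time in s.
With the tool pointing down it reaches from about 0.425 to 0.875 m from the base axis. Payload 4.7 kg.
Tool frame: the origin (TCP) lies midway between the tips of the shut fingers; the grasp point (between the pads) lies 19 mm behind it; z points along the fingers, x is the direction in which the jaws open and shut, and the axes are right-handed (so a half turn about z gives the same grasp; the last joint's range is limited). The gripper opens to 87 mm and grips with 3 to 60 N. Pads are 19 mm wide; open, the fingers measure 117 mm over their backs; the gripper's body (75 mm by 190 mm) begins 51 mm behind the grasp point.
Start: joints at [66.813, 18.392, -4.016, 83.108, 1.295, 78.541, -3.26], TCP at [0.264, -0.594, 0.223] pointing down, gripper open.
Joint ranges: [-163.93, 163.93], [-17.29, 119.83], [-79.2, 71.16], [3.27, 140.29], [-89.18, 269.18], [5.43, 117.66], [-154.24, 154.24]. Speed limits (degrees/s): [147.25, 147.25, 180, 180, 180, 180, 180].

### API

Orientations are given as [roll, pitch, yaw] about the fixed x, y, z axes, in that order (R = Rz(yaw) Ry(pitch) Rx(roll)).
In Python, from cell import env gives the robot as it stands.
- The arm moves only by the tool carry_out, never from a script. Its argument "plan" is a list of rows, each an object with "grip": the closure, from 0 (fully open) to 1 (shut); "dp": the shift along the tool's x, y, z in m, a list of three; "rotation": the turn, a rotation vector about the tool's x, y, z in degrees, a list of three. In form: [{"grip": grip, "dp": [dx, dy, dz], "rotation": [wx, wy, wz]}, ...]. A call has 1 to 8 rows; each row shifts and turns the pose as measured when the row begins, along the tool's axes as they then stand; what a row does not reach is not made up. A row lasts 1/12 s, in which the tool goes at most 41.7 mm and 7.16 degrees, less where a joint would pass 70% of its speed; a pose out of reach is approached as far as the arm can. A call is refused whole if a number of a shift passes 0.0417 or a number of a turn 7.16, either way. A call with a gripper value outside its range is refused whole. The fingers move at their own pace and stop on an object; "force" is the grip in N (left out, the last holds). Time passes only in rows, so rows that do not move let the fingers close. It gives the time, the measured TCP pose, the force and the opening at its end, in the units of the state.
- env.get_obs(): the state, without advancing time (a new reading comes with each control period).
- env.read_camera(name): name is "scene" or "top" or "wrist"; returns the picture (420x560x3 uint8, red, green, blue); there is no depth.
- env.camera_params(name): a dict with "fx", "fy", "cx", "cy" (pixels), "R" (3x3) and "t" (3): a world point X has camera coordinates R X + t. Camera axes: x right, y down, z forward; pixel columns grow to the right and rows downward; lengths in m; the calibration is good to about 2 mm. A picture is of the moment at which its call begins: read the wrist's pose just before it. camera_params takes no time and is no camera call; for the wrist camera it gives the pose at the moment of the call.
- env.sign_off(): hands the job in, once; it reports no verdict.
The state is a dict: "time_s": time; "qpos": joint angles; "joint_velocities": joint speeds; "effort": joint torques, N m; "tool_pos": TCP position; "tool_rot": TCP orientation; "force": force on the tool from outside, world axes, zero at the start; "wrist_torque": the same for the moment, N m; "grip_width": finger opening in m.
Only numpy, scipy, OpenCV 4.12 (cv2) and the standard library are available. Lean on these libraries where they do the work, as an engineer would, in place of code of your own. Each camera call takes 0.05 s, during which the arm holds its last target. There are 200 camera calls.

### The job

Put the four loose parts in the returns tray (two ball bearings, a hexagon nut and a fork head) away, each into the bin that holds stock of the same kind and size, lying flat on the free floor in front of that stock, not on top of it. Set the parts down rather than dropping them, and leave the white carton in the tray and the scanner on the bench where they are.

Things in the scene. Friction and masses are not known exactly. Their poses are not given: they have to be found in the camera images.
- large_bearing_center (a point): Larger ball bearing, steel rings with black seals: outside diameter 62 mm, bore 30 mm, 16 mm thick, about 0.2 kg, lying flat in the returns tray. Point: its centre, half-way up; z is the bearing's axis. The tray (fixed, dark floor 2 mm above the bench, lip 15 mm high) holds the loose parts and the white carton, their centres at least 50 mm from the lip and 95 mm from one another.
- small_bearing_center (a point): Smaller ball bearing, steel rings with black seals: outside diameter 42 mm, bore 20 mm, 12 mm thick, about 0.07 kg, lying flat in the tray. Point: its centre, half-way up; z is the bearing's axis.
- hex_nut_center (a point): Large steel hexagon nut: 46 mm across flats (53 mm across corners), hole 29 mm, 24 mm high, about 0.22 kg, lying flat in the tray. Point: its centre, half-way up; z is along the hole; two of its flats face +y and -y of its own axes, the others follow every 60 degrees.
- fork_head_center (a point): Steel fork head (clevis): 72 mm long along its own x, a 28 mm square fork with an open 14 mm slot on the +x half and a 24 mm thick round neck at the -x end, 28 mm high, about 0.24 kg, lying on its side in the tray with the slot seen from above. Point: the middle of its length, half-way up. It is 28 mm wide across y from 14 mm behind this point (-x) to the fork's tips.
- bin_large_bearings: Blue plastic bin, fixed, stock of three larger (62 mm) bearings at its rear (fast, top 35 mm over the bench). Open-topped, 196 mm long (x), 136 wide (y), walls 3 mm, 52 mm high, front wall (-x, towards the robot) 28 mm. Origin: centre of the underside, on the bench; x points to the rear, z up. Inner floor 3 mm up, free from x = -95 to +28 mm, y = -65 to 65 mm.
- bin_small_bearings: Blue plastic bin, fixed, stock of five smaller (42 mm) bearings at its rear (fast, top 27 mm over the bench). Open-topped, 196 mm long (x), 136 wide (y), walls 3 mm, 52 mm high, front wall (-x, towards the robot) 28 mm. Origin: centre of the underside, on the bench; x points to the rear, z up. Inner floor 3 mm up, free from x = -95 to +48 mm, y = -65 to 65 mm.
- bin_nuts: Blue plastic bin, fixed, stock of three hexagon nuts at its rear (fast, top 51 mm over the bench). Open-topped, 196 mm long (x), 136 wide (y), walls 3 mm, 52 mm high, front wall (-x, towards the robot) 28 mm. Origin: centre of the underside, on the bench; x points to the rear, z up. Inner floor 3 mm up, free from x = -95 to +36 mm, y = -65 to 65 mm.
- bin_forks: Blue plastic bin, fixed, stock of three fork heads at its rear (fast, top 31 mm over the bench). Open-topped, 196 mm long (x), 136 wide (y), walls 3 mm, 52 mm high, front wall (-x, towards the robot) 28 mm. Origin: centre of the underside, on the bench; x points to the rear, z up. Inner floor 3 mm up, free from x = -95 to +19 mm, y = -65 to 65 mm.
- carton_center (a point): Bystander: small sealed white carton, 64 mm (x) by 44 mm (y) by 36 mm high, 0.15 kg, standing loose in the tray among the parts. Point: its centre, half-way up.
- scanner_center (a point): Bystander: hand-held barcode scanner, grey head and black handle, about 90 mm by 160 mm, 42 mm high, 0.2 kg, lying loose on the bench beyond the tray. Point: about its middle, 21 mm above the bench.
There are look-alikes about, which are no part of the job. What is shaped like the part that bears fork_head_center but red is not meant. Leave any brown look-alike of the part that bears hex_nut_center alone.

How it is judged:
By the outcome, as a careful person would: the job done as asked, in the order asked, and still so for the second after the job is handed in, with the robot touching nothing.
It also fails if it takes over 96 s, if anything falls off the work surface, if the arm or the gripper's body presses on something with over 40 N, if the wrist force passes 120 N, or if a joint passes its speed limit or range.

## Working session

There is one attempt and no reset: what is moved stays moved. The work goes in short steps, Python scripts to look and compute and a tool call to move; the robot and the scene stay as the last step left them, time stands still between calls to the robot, and variables do not carry over. Pictures are saved under pics/ and viewed, about 12 in all and at most 16, crops included, and the job is handed in when it is done.

Besides the shell and the picture viewer there is one more tool, called as name([rows], argument=value, ...), one row to a line, values as JSON. carry_out: Moves the arm, as the interface text tells. Its arguments: {"type":"object","properties":{"plan":{"type":"array","items":{"type":"object","properties":{"grip":{"type":"number"},"dp":{"type":"array","items":{"type":"number"}},"rotation":{"type":"array","items":{"type":"number"}}}}},"force":{"type":"number"}},"required":["plan"]}

```bash
mkdir -p pics; ls; python3 - <<'E'
from cell import env
import cv2
o=env.get_obs();print({k:o[k] for k in('time_s','tool_pos','tool_rot','grip_width','force')})
for n in('top','scene'):
    im=env.read_camera(n);cv2.imwrite(f'pics/{n}0.png',im[:,:,::-1]);print(env.camera_params(n))
E
```

```text
pics
{'time_s': 0.0, 'tool_pos': array([ 0.2640488 , -0.59335089,  0.22146306]), 'tool_rot': array([ 1.79993744e+02,  1.08450708e-01, -6.60051558e+01]), 'grip_width': 0.0867970182377331, 'force': array([0.0663658 , 0.37693006, 0.31322776])}
{'fx': 470.3847568984731, 'fy': 470.3847568984731, 'cx': 282.0068789212899, 'cy': 210.94215586739517, 'R': array([[-2.18480286e-02, -9.99754144e-01, -3.78346782e-03],
       [-9.89041385e-01,  2.21663082e-02, -1.45965043e-01],
       [ 1.46013022e-01,  5.52957808e-04, -9.89282513e-01]]), 't': array([0.0990781 , 0.56953189, 1.19261511])}
{'fx': 440.9301527736969, 'fy': 440.9301527736969, 'cx': 284.5826675756701, 'cy': 212.132756181979, 'R': array([[ 0.88275658,  0.46981649, -0.00364483],
       [ 0.29957414, -0.56882388, -0.76596   ],
       [-0.3619339 ,  0.67506434, -0.6428779 ]]), 't': array([-0.54479116, -0.07830663,  1.11258343])}
```

View pics/top0.png

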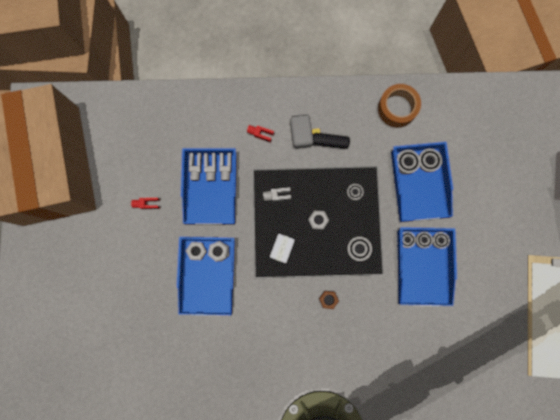

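View pics/scene0.png

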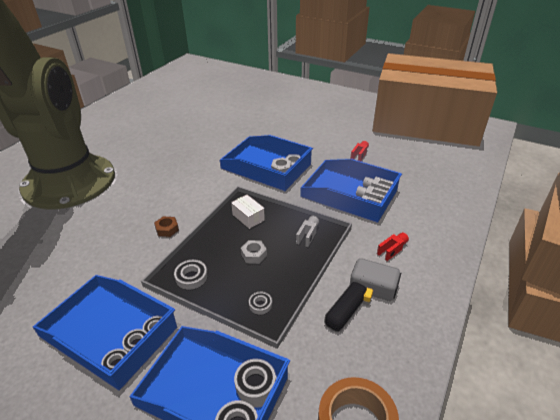

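The top view shows the loose parts: fork at (277,194), small bearing (355,191), nut (318,219), large bearing (360,249) and carton (282,249). The bins are forks (209,187), nuts (207,276), large bearings (422,182) and small bearings (426,267). The look-alikes are red forks at (260,132) and (146,203) and a brown nut at (329,299). Only the grey ones in the tray fit the description. Next I measure, with one enlarged crop to confirm.

```bash
cat > h.py <<'E'
import numpy as np, cv2
from cell import env
def ray(n_or_p,u,v,z):
    p=env.camera_params(n_or_p) if isinstance(n_or_p,str) else n_or_p
    C=-p['R'].T@p['t']; d=p['R'].T@np.array([(u-p['cx'])/p['fx'],(v-p['cy'])/p['fy'],1])
    return C+d*(z-C[2])/d[2]
def proj(p,X):
    c=p['R']@np.array(X)+p['t']; return np.array([p['fx']*c[0]/c[2]+p['cx'],p['fy']*c[1]/c[2]+p['cy']])
def snap(n,name=None):
    p=env.camera_params(n); im=env.read_camera(n)[:,:,::-1].copy()
    if name: cv2.imwrite('pics/'+name,im)
    return p,im
def st():
    o=env.get_obs(); print('t',round(o['time_s'],2),'pos',np.round(o['tool_pos'],4),'rot',np.round(o['tool_rot'],2),'w',round(float(o['grip_width']),4),'F',np.round(o['force'],1)); return o
def to(x,y,z,yaw):
    """shift in tool axes and turn about tool z to reach a down pose"""
    o=env.get_obs(); r=o['tool_rot']; a=np.radians(r[2]); d=np.array([x,y,z])-o['tool_pos']
    w=(yaw-r[2]+180)%360-180
    print('d world',np.round(d,4),'tool xyz',np.round([np.cos(a)*d[0]+np.sin(a)*d[1],np.sin(a)*d[0]-np.cos(a)*d[1],-d[2]],4),'turn z',round(-w,2),'tilt',np.round(r[:2],2),'yaw',round(r[2],2))
E
python3 - <<'E'
from h import *
p=env.camera_params('top'); im=cv2.imread('pics/top0.png')
crop=im[140:320,170:465]; cv2.imwrite('pics/crop0.png',cv2.resize(crop,None,fx=2.7,fy=2.7,interpolation=cv2.INTER_CUBIC))
hsv=cv2.cvtColor(im,cv2.COLOR_BGR2HSV)
g=np.zeros(im.shape[:2],np.uint8); g[174:272,260:377]=1
m=((hsv[...,2]>75)&(g>0)).astype(np.uint8)
cs,_=cv2.findContours(m,cv2.RETR_EXTERNAL,cv2.CHAIN_APPROX_NONE)
for c in cs:
    if cv2.contourArea(c)<40: continue
    r=cv2.minAreaRect(c); (u,v),rad=cv2.minEnclosingCircle(c)
    print('part',np.round(r[0],1),np.round(r[1],1),round(r[2],1),'circ',np.round((u,v,rad),1),'xy@20mm',np.round(ray(p,*r[0],.02),3))
b=((hsv[...,0]>100)&(hsv[...,0]<130)&(hsv[...,1]>130)).astype(np.uint8)
cs,_=cv2.findContours(b,cv2.RETR_EXTERNAL,cv2.CHAIN_APPROX_NONE)
for c in cs:
    if cv2.contourArea(c)<800: continue
    h=cv2.convexHull(c); q=cv2.approxPolyDP(h,4,True)[:,0]
    print('bin',q.tolist(),[np.round(ray(p,*k,.052)[:2],3).tolist() for k in q],[np.round(ray(p,*k,.028)[:2],3).tolist() for k in q])
print(-p['R'].T@p['t'])
E
```

```text
part [359.5 248.5] [25.5 24. ] 45.0 circ [359.3 248.5  12.8] xy@20mm [ 0.47  -0.116  0.02 ]
part [281.8 248. ] [19.2 27.3] 20.6 circ [281.5 248.   15.4] xy@20mm [0.476 0.089 0.02 ]
part [318.  219.5] [19. 20.] 90.0 circ [318.  219.5  10.4] xy@20mm [ 0.55  -0.009  0.02 ]
part [276.7 193.9] [12.6 28.1] 84.3 circ [276.9 194.   14.4] xy@20mm [0.621 0.1   0.02 ]
part [355.  191.5] [17. 16.] 90.0 circ [354.7 191.5   8.7] xy@20mm [ 0.623 -0.111  0.02 ]
bin [[181, 237], [233, 239], [230, 314], [179, 312]] [[0.508, 0.349], [0.5, 0.215], [0.31, 0.223], [0.318, 0.352]] [[0.51, 0.354], [0.502, 0.217], [0.309, 0.226], [0.317, 0.357]]
bin [[453, 229], [452, 303], [400, 303], [398, 231]] [[0.513, -0.354], [0.325, -0.338], [0.328, -0.207], [0.511, -0.212]] [[0.515, -0.363], [0.324, -0.346], [0.327, -0.212], [0.513, -0.218]]
bin [[234, 149], [234, 222], [185, 223], [183, 149]] [[0.739, 0.21], [0.544, 0.212], [0.544, 0.339], [0.742, 0.346]] [[0.746, 0.213], [0.547, 0.214], [0.547, 0.344], [0.749, 0.351]]
bin [[444, 142], [451, 215], [400, 220], [394, 147]] [[0.746, -0.348], [0.55, -0.352], [0.54, -0.219], [0.735, -0.214]] [[0.753, -0.357], [0.553, -0.361], [0.542, -0.225], [0.742, -0.22]]
[0.39131793 0.08576985 1.26333988]
```

View pics/crop0.png

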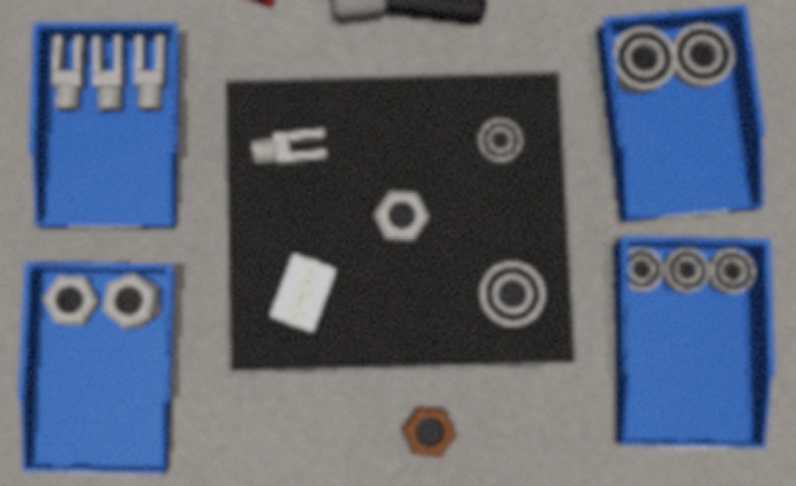

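Confirmed: the grey fork, the steel nut and the two bearings are in the tray, and the bin contents match by kind and size. I'm moving towards the large bearing.

carry_out([
  {"grip": 0, "dp": [-0.027, -0.0294, 0], "rotation": [0, 0, 0]},
  {"grip": 0, "dp": [-0.027, -0.0294, 0], "rotation": [0, 0, 0]},
  {"grip": 0, "dp": [-0.027, -0.0294, 0], "rotation": [0, 0, 0]},
  {"grip": 0, "dp": [-0.027, -0.0294, 0], "rotation": [0, 0, 0]},
  {"grip": 0, "dp": [-0.027, -0.0294, 0], "rotation": [0, 0, 0]},
  {"grip": 0, "dp": [-0.027, -0.0294, 0], "rotation": [0, 0, 0]},
  {"grip": 0, "dp": [-0.027, -0.0294, 0], "rotation": [0, 0, 0]},
  {"grip": 0, "dp": [-0.027, -0.0294, 0], "rotation": [0, 0, 0]},
], force=25)

```text
time_s: 0.77
tool_pos: [0.3874, -0.2979, 0.2141]
tool_rot: [179.5, 0.4, -67.2]
force: [0.1, -0.1, 0.5]
grip_width: 0.0874
```

```bash
python3 -c "
from h import *
st();to(.47,-.116,.2,-66)"
```

```text
t 0.77 pos [ 0.3874 -0.2979  0.2141] rot [179.52   0.43 -67.21] w 0.0874 F [ 0.1 -0.1  0.5]
d world [ 0.0826  0.1819 -0.0141] tool xyz [-0.1357 -0.1466  0.0141] turn z -1.21 tilt [179.52   0.43] yaw -67.21
```

carry_out([
  {"grip": 0, "dp": [-0.027, -0.0294, 0.003], "rotation": [0, 0, 0]},
  {"grip": 0, "dp": [-0.027, -0.0294, 0.003], "rotation": [0, 0, 0]},
  {"grip": 0, "dp": [-0.027, -0.0294, 0.003], "rotation": [0, 0, 0]},
  {"grip": 0, "dp": [-0.027, -0.0294, 0.003], "rotation": [0, 0, 0]},
  {"grip": 0, "dp": [-0.027, -0.0294, 0.003], "rotation": [0, 0, 0]},
  {"grip": 0, "dp": [0, 0, 0], "rotation": [0, 0, 0]},
])

```text
time_s: 1.27
tool_pos: [0.4733, -0.0985, 0.1978]
tool_rot: [179.6, 0.5, -66.6]
force: [-0.6, 0.1, 0.2]
grip_width: 0.0874
```

```bash
cat >> h.py <<'E'
from scipy.spatial.transform import Rotation as Ro
def to(x,y,z,yaw):
    o=env.get_obs(); R=Ro.from_euler('xyz',o['tool_rot'],degrees=True); T=Ro.from_euler('xyz',[180,0,yaw],degrees=True)
    d=np.array([x,y,z])-o['tool_pos']
    print('pos',np.round(o['tool_pos'],4),'yaw',round(o['tool_rot'][2],2),'| tool dp',np.round(R.inv().apply(d),4),'rot',np.round((R.inv()*T).as_rotvec(degrees=True),2),'norm',round(np.linalg.norm(d),3))
E
python3 - <<'E'
from h import *
st();to(.47,-.116,.2,-66)
p,im=snap('wrist','w1.png')
print(proj(p,(.47,-.116,.018)), -p['R'].T@p['t'],p['fx'])
E
```

```text
t 1.27 pos [ 0.4733 -0.0985  0.1978] rot [179.63   0.49 -66.58] w 0.0874 F [-0.6  0.1  0.2]
pos [ 0.4733 -0.0985  0.1978] yaw -66.58 | tool dp [ 0.0147  0.01   -0.0023] rot [ 0.37  0.49 -0.58] norm 0.018
[294.15818572 197.41096279] [ 0.54584661 -0.06859989  0.35904888] 298.951927008272
```

View pics/w1.png

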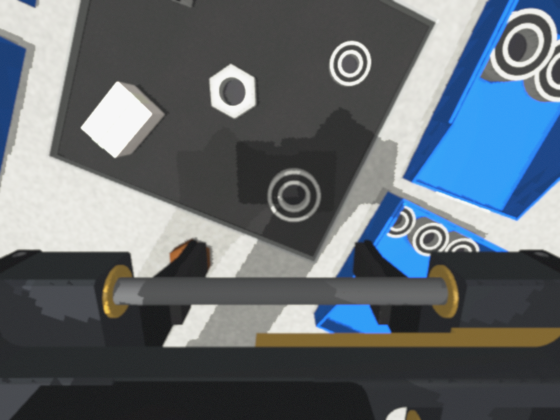

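The wrist view shows the large bearing at (294,195), predicted at (294,197). The nut is at (233,91), the small bearing at (350,63) and the carton at (122,118). I'm refining all of them from this image.

```bash
python3 - <<'E'
from h import *
p=env.camera_params('wrist'); im=cv2.imread('pics/w1.png'); g=cv2.cvtColor(im,cv2.COLOR_BGR2GRAY)
for nm,(u,v),r,z,th in(('large',(294,195),34,.018,100),('nut',(233,91),32,.026,150),('small',(350,63),27,.014,120)):
    m=np.zeros_like(g); cv2.circle(m,(u,v),r,255,-1); b=((g>th)&(m>0)).astype(np.uint8)
    cs,_=cv2.findContours(b,cv2.RETR_EXTERNAL,cv2.CHAIN_APPROX_NONE); c=max(cs,key=lambda c:np.ptp(c[:,0,0]))
    W=np.array([ray(p,*k,z)[:2] for k in c[:,0]],np.float32)
    (cx,cy),rad=cv2.minEnclosingCircle(W); print(nm,np.round((cx,cy,rad),4))
    if nm=='nut':
        h=cv2.convexHull(W)[:,0]
        a=np.radians(np.arange(0,180,1)); w=[np.ptp(h@np.array([np.cos(t),np.sin(t)])) for t in a]
        w=np.array(w); f=w.reshape(3,60).sum(0); print('flat normal yaw mod 60',np.argmin(f),w.min(),w.max())
to(.47,-.116,.1,-70)
E
```

```text
large [ 0.4699 -0.1185  0.0323]
nut [ 0.5487 -0.0135  0.0263]
flat normal yaw mod 60 55 0.04646076824572254 0.052337298705517676
small [ 0.6231 -0.1156  0.0223]
pos [ 0.4721 -0.1023  0.1978] yaw -66.74 | tool dp [0.0124 0.0064 0.0977] rot [0.51 0.37 3.26] norm 0.099
```

carry_out([
  {"grip": 0, "dp": [0.0065, 0.0035, 0.035], "rotation": [0.4, 0.4, 3]},
  {"grip": 0, "dp": [0.0065, 0.0035, 0.035], "rotation": [0, 0, 0]},
  {"grip": 0, "dp": [0, 0, 0.035], "rotation": [0, 0, 0]},
  {"grip": 0, "dp": [0, 0, 0], "rotation": [0, 0, 0]},
  {"grip": 0, "dp": [0, 0, 0], "rotation": [0, 0, 0]},
])

```text
time_s: 1.73
tool_pos: [0.4706, -0.1209, 0.0913]
tool_rot: [180.0, -0.3, -69.9]
force: [1.1, 0.3, 1.0]
grip_width: 0.0871
```

```bash
cat >> h.py <<'E'
def find(nm,x,y,z,r=.045,th=100,name=None):
    """bright blob outline around a predicted point in the wrist image -> world xy at height z"""
    p,im=snap('wrist',name); g=cv2.cvtColor(im,cv2.COLOR_BGR2GRAY); u,v=proj(p,(x,y,z)); R=np.linalg.norm(proj(p,(x,y+r,z))-(u,v))
    m=np.zeros_like(g); cv2.circle(m,(int(u),int(v)),int(R),255,-1); b=((g>th)&(m>0)).astype(np.uint8)
    cs,_=cv2.findContours(b,cv2.RETR_EXTERNAL,cv2.CHAIN_APPROX_NONE); c=max(cs,key=lambda c:cv2.contourArea(cv2.convexHull(c)))
    W=np.array([ray(p,*k,z)[:2] for k in c[:,0]],np.float32)
    (cx,cy),rad=cv2.minEnclosingCircle(W); print(nm,'px',np.round((u,v)),'xy r',np.round((cx,cy,rad),4),'rect',cv2.minAreaRect(W*1000)); return p,im,W
E
python3 - <<'E'
from h import *
st(); find('large',.47,-.117,.018,name='w2.png'); to(.47,-.117,.006,-70)
E
```

```text
t 1.73 pos [ 0.4706 -0.1209  0.0913] rot [180.    -0.32 -69.85] w 0.0871 F [1.1 0.3 1. ]
large px [275. 218.] xy r [ 0.4718 -0.114   0.0326] rect ((471.40972900390625, -114.9078140258789), (62.35552215576172, 62.77337646484375), 64.74777221679688)
pos [ 0.4699 -0.1208  0.0912] yaw -69.87 | tool dp [-0.004  -0.0015  0.0851] rot [ 0.07 -0.29  0.13] norm 0.085
```

View pics/w2.png

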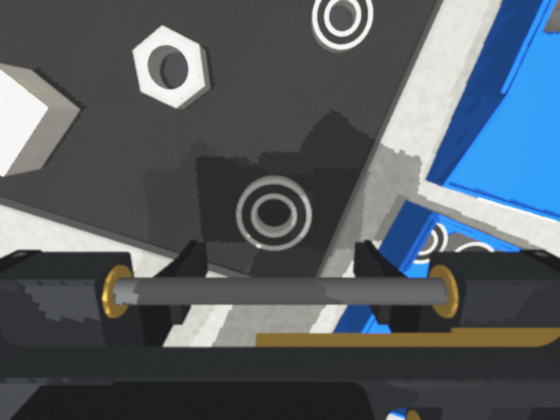

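The bearing is at (274,213), centred between the fingers, at about (0.471, -0.115). I'm going down to grip it.

carry_out([
  {"grip": 0, "dp": [-0.0055, -0.003, 0.03], "rotation": [0, -0.3, 0]},
  {"grip": 0, "dp": [0, 0, 0.03], "rotation": [0, 0, 0]},
  {"grip": 0, "dp": [0, 0, 0.016], "rotation": [0, 0, 0]},
  {"grip": 0, "dp": [0, 0, 0], "rotation": [0, 0, 0]},
  {"grip": 0, "dp": [0, 0, 0], "rotation": [0, 0, 0]},
])

```text
time_s: 2.2
tool_pos: [0.4793, -0.1202, 0.0239]
tool_rot: [-179.4, -0.7, -70.2]
force: [0.8, -0.4, 0.4]
grip_width: 0.0873
```

```bash
python3 -c "
from h import *
st();to(.471,-.115,.006,-70)"
```

```text
t 2.2 pos [ 0.4793 -0.1202  0.0239] rot [-179.36   -0.69  -70.16] w 0.0873 F [ 0.8 -0.4  0.4]
pos [ 0.4793 -0.1202  0.0239] yaw -70.16 | tool dp [-0.0079  0.0062  0.0177] rot [-0.64 -0.69 -0.15] norm 0.02
```

carry_out([
  {"grip": 0, "dp": [-0.008, 0.006, 0.009], "rotation": [-0.6, -0.7, 0]},
  {"grip": 0, "dp": [0, 0, 0.008], "rotation": [0, 0, 0]},
  {"grip": 0, "dp": [0, 0, 0], "rotation": [0, 0, 0]},
  {"grip": 0, "dp": [0, 0, 0], "rotation": [0, 0, 0]},
])

```text
time_s: 2.53
tool_pos: [0.4748, -0.1164, 0.0114]
tool_rot: [-179.6, -0.3, -70.2]
force: [-0.4, 0.8, 0.3]
grip_width: 0.0867
```

```bash
python3 -c "
from h import *
st();to(.471,-.115,.006,-70)"
```

```text
t 2.53 pos [ 0.4748 -0.1164  0.0114] rot [-179.62   -0.31  -70.24] w 0.0867 F [-0.4  0.8  0.3]
pos [ 0.4748 -0.1164  0.0114] yaw -70.24 | tool dp [-0.0026  0.0031  0.0054] rot [-0.38 -0.31 -0.24] norm 0.007
```

carry_out([
  {"grip": 0, "dp": [-0.003, 0.003, 0.006], "rotation": [-0.3, -0.3, 0]},
  {"grip": 0, "dp": [0, 0, 0], "rotation": [0, 0, 0]},
  {"grip": 0.5, "dp": [0, 0, 0], "rotation": [0, 0, 0]},
  {"grip": 1, "dp": [0, 0, 0], "rotation": [0, 0, 0]},
  {"grip": 1, "dp": [0, 0, 0], "rotation": [0, 0, 0]},
  {"grip": 1, "dp": [0, 0, 0], "rotation": [0, 0, 0]},
  {"grip": 1, "dp": [0, 0, 0], "rotation": [0, 0, 0]},
  {"grip": 1, "dp": [0, 0, 0], "rotation": [0, 0, 0]},
], force=30)

```text
time_s: 3.2
tool_pos: [0.4718, -0.1148, 0.0063]
tool_rot: [-179.8, -0.1, -70.2]
force: [1.2, 0.7, -0.7]
grip_width: 0.061
```

carry_out([
  {"grip": 1, "dp": [0, 0, 0], "rotation": [0, 0, 0]},
  {"grip": 1, "dp": [0, 0, 0], "rotation": [0, 0, 0]},
  {"grip": 1, "dp": [0, 0, -0.02], "rotation": [0, 0, 0]},
  {"grip": 1, "dp": [0, 0, -0.035], "rotation": [0, 0, 0]},
  {"grip": 1, "dp": [0, 0, -0.035], "rotation": [0, 0, 0]},
  {"grip": 1, "dp": [0, 0, -0.03], "rotation": [0, 0, 0]},
])

```text
time_s: 3.7
tool_pos: [0.4633, -0.1125, 0.1211]
tool_rot: [179.2, 0.8, -70.2]
force: [0.9, -1.1, -1.8]
grip_width: 0.0609
```

```bash
python3 -c "
from h import *
st();to(.611,-.289,.12,-86)"
```

```text
t 3.7 pos [ 0.4633 -0.1125  0.1211] rot [179.24   0.76 -70.19] w 0.0609 F [ 0.9 -1.1 -1.8]
pos [ 0.4633 -0.1125  0.1211] yaw -70.19 | tool dp [ 0.2161 -0.0791 -0.0028] rot [ 0.86  0.65 15.82] norm 0.23
```

carry_out([
  {"grip": 1, "dp": [0.036, -0.0132, 0], "rotation": [0.4, 0.3, 0]},
  {"grip": 1, "dp": [0.036, -0.0132, 0], "rotation": [0.4, 0.3, 0]},
  {"grip": 1, "dp": [0.036, -0.0132, 0], "rotation": [0, 0, 0]},
  {"grip": 1, "dp": [0.036, -0.0132, 0], "rotation": [0, 0, 0]},
  {"grip": 1, "dp": [0.036, -0.0132, 0], "rotation": [0, 0, 0]},
  {"grip": 1, "dp": [0.036, -0.0132, 0], "rotation": [0, 0, 0]},
  {"grip": 1, "dp": [0, 0, 0], "rotation": [0, 0, 7]},
  {"grip": 1, "dp": [0, 0, 0], "rotation": [0, 0, 7]},
])

```text
time_s: 4.37
tool_pos: [0.6193, -0.2968, 0.1252]
tool_rot: [-179.7, -0.3, -84.1]
force: [1.0, 0.8, -2.2]
grip_width: 0.0612
```

```bash
python3 -c "
from h import *
st();to(.611,-.289,.06,-86);snap('wrist','w3.png')"
```

```text
t 4.37 pos [ 0.6193 -0.2968  0.1252] rot [-179.66   -0.29  -84.14] w 0.0612 F [ 1.   0.8 -2.2]
pos [ 0.6193 -0.2968  0.1252] yaw -84.14 | tool dp [-0.009   0.0078  0.0652] rot [-0.35 -0.28  1.86] norm 0.066
```

View pics/w3.png

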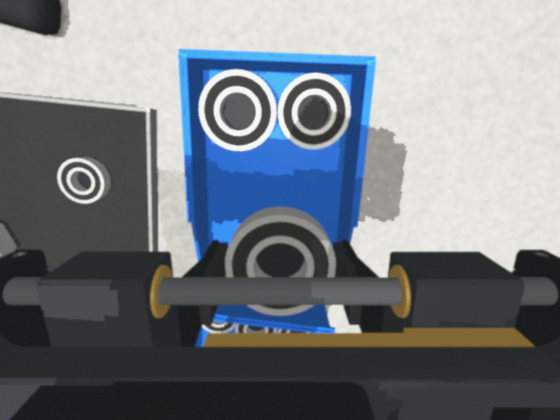

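The bearing is held at (280,262), over the centre of the large-bearing bin with two stock bearings seen at the rear. I'm lowering it.

carry_out([
  {"grip": 1, "dp": [-0.009, 0.008, 0.03], "rotation": [-0.3, -0.3, 1.9]},
  {"grip": 1, "dp": [0, 0, 0.03], "rotation": [0, 0, 0]},
  {"grip": 1, "dp": [0, 0, 0.02], "rotation": [0, 0, 0]},
  {"grip": 1, "dp": [0, 0, 0], "rotation": [0, 0, 0]},
  {"grip": 1, "dp": [0, 0, 0], "rotation": [0, 0, 0]},
])

```text
time_s: 4.83
tool_pos: [0.6084, -0.2897, 0.0405]
tool_rot: [179.9, -0.0, -85.9]
force: [0.6, -0.3, -0.9]
grip_width: 0.0612
```

```bash
python3 -c "
from h import *
st();to(.611,-.289,.0075,-86)"
```

```text
t 4.83 pos [ 0.6084 -0.2897  0.0405] rot [ 1.7986e+02 -1.0000e-02 -8.5930e+01] w 0.0612 F [ 0.6 -0.3 -0.9]
pos [ 0.6084 -0.2897  0.0405] yaw -85.93 | tool dp [-0.0005 -0.0027  0.033 ] rot [ 0.14 -0.01  0.07] norm 0.033
```

carry_out([
  {"grip": 1, "dp": [0, -0.003, 0.015], "rotation": [0, 0, 0]},
  {"grip": 1, "dp": [0, 0, 0.012], "rotation": [0, 0, 0]},
  {"grip": 1, "dp": [0, 0, 0.003], "rotation": [0, 0, 0]},
  {"grip": 1, "dp": [0, 0, 0], "rotation": [0, 0, 0]},
])

```text
time_s: 5.17
tool_pos: [0.6135, -0.2897, 0.0113]
tool_rot: [-179.9, -0.1, -85.7]
force: [-0.2, 0.8, -3.1]
grip_width: 0.061
```

```bash
python3 -c "
from h import *
st();to(.611,-.289,.0075,-86)"
```

```text
t 5.17 pos [ 0.6135 -0.2897  0.0113] rot [-1.7991e+02 -1.3000e-01 -8.5740e+01] w 0.061 F [-0.2  0.8 -3.1]
pos [ 0.6135 -0.2897  0.0113] yaw -85.74 | tool dp [-0.0009  0.0024  0.0038] rot [-0.09 -0.13  0.26] norm 0.005
```

carry_out([
  {"grip": 1, "dp": [0, 0, 0.003], "rotation": [0, 0, 0]},
  {"grip": 1, "dp": [0, 0, 0.001], "rotation": [0, 0, 0]},
  {"grip": 1, "dp": [0, 0, 0], "rotation": [0, 0, 0]},
  {"grip": 1, "dp": [0, 0, 0], "rotation": [0, 0, 0]},
])

```text
time_s: 5.5
tool_pos: [0.6148, -0.2902, 0.0086]
tool_rot: [-179.8, -0.2, -85.7]
force: [-0.4, 0.9, -2.8]
grip_width: 0.0611
```

```bash
python3 -c "
from h import *
st()"
```

```text
t 5.5 pos [ 0.6148 -0.2902  0.0086] rot [-179.77   -0.21  -85.71] w 0.0611 F [-0.4  0.9 -2.8]
```

carry_out([
  {"grip": 1, "dp": [0, 0, 0.0015], "rotation": [0, 0, 0]},
  {"grip": 1, "dp": [0, 0, 0.001], "rotation": [0, 0, 0]},
  {"grip": 1, "dp": [0, 0, 0], "rotation": [0, 0, 0]},
  {"grip": 1, "dp": [0, 0, 0], "rotation": [0, 0, 0]},
])

```text
time_s: 5.83
tool_pos: [0.6157, -0.2907, 0.0078]
tool_rot: [-179.7, -0.3, -85.7]
force: [0.0, 0.4, -2.0]
grip_width: 0.0609
```

```bash
python3 -c "
from h import *
st()"
```

```text
t 5.83 pos [ 0.6157 -0.2907  0.0078] rot [-179.66   -0.28  -85.72] w 0.0609 F [ 0.   0.4 -2. ]
```

carry_out([
  {"grip": 1, "dp": [0, 0, 0.002], "rotation": [0, 0, 0]},
  {"grip": 1, "dp": [0, 0, 0.001], "rotation": [0, 0, 0]},
  {"grip": 0.15, "dp": [0, 0, 0], "rotation": [0, 0, 0]},
  {"grip": 0.15, "dp": [0, 0, 0], "rotation": [0, 0, 0]},
  {"grip": 0.15, "dp": [0, 0, 0], "rotation": [0, 0, 0]},
  {"grip": 0.15, "dp": [0, 0, 0], "rotation": [0, 0, 0]},
])

```text
time_s: 6.33
tool_pos: [0.6177, -0.2915, 0.0088]
tool_rot: [-179.4, -0.4, -85.7]
force: [-0.4, -0.7, -1.0]
grip_width: 0.0729
```

```bash
python3 -c "
from h import *
st()"
```

```text
t 6.33 pos [ 0.6177 -0.2915  0.0088] rot [-179.44   -0.43  -85.73] w 0.0729 F [-0.4 -0.7 -1. ]
```

carry_out([
  {"grip": 0.15, "dp": [0, 0, -0.02], "rotation": [-0.5, -0.4, 0]},
  {"grip": 0.15, "dp": [0, 0, -0.035], "rotation": [0, 0, 0]},
  {"grip": 0.15, "dp": [0, 0, -0.035], "rotation": [0, 0, 0]},
  {"grip": 0.15, "dp": [-0.015, 0, -0.03], "rotation": [0, 0, 0]},
  {"grip": 0.15, "dp": [-0.04, 0, 0], "rotation": [0, 0, 0]},
  {"grip": 0.15, "dp": [-0.04, 0, 0], "rotation": [0, 0, 0]},
  {"grip": 0.15, "dp": [-0.04, 0, 0], "rotation": [0, 0, 0]},
  {"grip": 0.15, "dp": [-0.03, 0, 0], "rotation": [0, 0, 0]},
])

```text
time_s: 7.0
tool_pos: [0.6054, -0.1347, 0.1328]
tool_rot: [-179.8, -0.3, -86.8]
force: [0.6, 1.0, -0.3]
grip_width: 0.0737
```

```bash
python3 -c "
from h import *
st();to(.623,-.113,.09,-86);find('small',.623,-.113,.014,r=.032,name='w4.png')"
```

```text
t 7.0 pos [ 0.6054 -0.1347  0.1328] rot [-179.84   -0.3   -86.84] w 0.0737 F [ 0.6  1.  -0.3]
pos [ 0.6054 -0.1347  0.1328] yaw -86.84 | tool dp [-0.0209 -0.0187  0.0427] rot [-0.16 -0.31 -0.84] norm 0.051
small px [258. 185.] xy r [ 0.626  -0.1109  0.0217] rect ((625.6246337890625, -110.42604064941406), (42.587276458740234, 41.07994079589844), 2.9042763710021973)
```

View pics/w4.png

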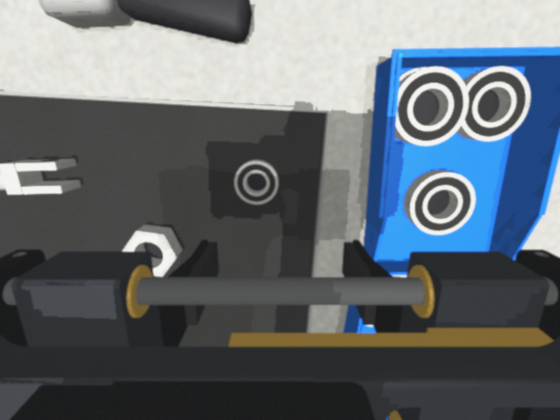

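The large bearing is placed at (441,203), flat and clear of the stock. The small bearing is at (257,182), about (0.624, -0.111).

carry_out([
  {"grip": 0.15, "dp": [-0.022, -0.0195, 0.02], "rotation": [0, -0.3, 0]},
  {"grip": 0.15, "dp": [0, 0, 0.03], "rotation": [0, 0, 0]},
  {"grip": 0.15, "dp": [0, 0, 0.03], "rotation": [0, 0, 0]},
  {"grip": 0.15, "dp": [0, 0, 0.015], "rotation": [0, 0, 0]},
  {"grip": 0.15, "dp": [0, 0, 0], "rotation": [0, 0, 0]},
  {"grip": 0.15, "dp": [0, 0, 0], "rotation": [0, 0, 0]},
])

```text
time_s: 7.55
tool_pos: [0.6282, -0.0975, 0.0401]
tool_rot: [-179.2, 0.2, -85.7]
force: [0.6, -0.5, -0.3]
grip_width: 0.0738
```

```bash
python3 -c "
from h import *
st();to(.624,-.1115,.006,-86)"
```

```text
t 7.55 pos [ 0.6282 -0.0975  0.0401] rot [-179.23    0.18  -85.74] w 0.0738 F [ 0.6 -0.5 -0.3]
pos [ 0.6282 -0.0975  0.0401] yaw -85.74 | tool dp [0.0138 0.0057 0.034 ] rot [-0.77  0.18  0.26] norm 0.037
```

carry_out([
  {"grip": 0.15, "dp": [0.0138, 0.0055, 0], "rotation": [-0.7, 0.2, 0]},
  {"grip": 0.15, "dp": [0, 0, 0.01], "rotation": [0, 0, 0]},
  {"grip": 0.15, "dp": [0, 0, 0.008], "rotation": [0, 0, 0]},
  {"grip": 0.15, "dp": [0, 0, 0], "rotation": [0, 0, 0]},
  {"grip": 0.15, "dp": [0, 0, 0], "rotation": [0, 0, 0]},
])

```text
time_s: 7.97
tool_pos: [0.6259, -0.1167, 0.0247]
tool_rot: [-179.6, -0.2, -86.0]
force: [0.0, 0.8, -0.1]
grip_width: 0.0742
```

```bash
python3 -c "
from h import *
st();to(.624,-.1115,.006,-86)"
```

```text
t 7.97 pos [ 0.6259 -0.1167  0.0247] rot [-179.65   -0.22  -85.96] w 0.0742 F [ 0.   0.8 -0.1]
pos [ 0.6259 -0.1167  0.0247] yaw -85.96 | tool dp [-0.0054  0.0017  0.0187] rot [-0.35 -0.22  0.05] norm 0.02
```

carry_out([
  {"grip": 0.15, "dp": [-0.0045, 0.0015, 0.008], "rotation": [-0.3, -0.2, 0]},
  {"grip": 0.15, "dp": [0, 0, 0.008], "rotation": [0, 0, 0]},
  {"grip": 0.15, "dp": [0, 0, 0.002], "rotation": [0, 0, 0]},
  {"grip": 0.15, "dp": [0, 0, 0], "rotation": [0, 0, 0]},
  {"grip": 0.15, "dp": [0, 0, 0], "rotation": [0, 0, 0]},
])

```text
time_s: 8.38
tool_pos: [0.6245, -0.1115, 0.0055]
tool_rot: [-179.9, -0.0, -85.9]
force: [0.2, 0.3, 0.2]
grip_width: 0.0742
```

```bash
python3 -c "
from h import *
st();to(.624,-.1115,.006,-86)"
```

```text
t 8.38 pos [ 0.6245 -0.1115  0.0055] rot [-179.91   -0.    -85.94] w 0.0742 F [0.2 0.3 0.2]
pos [ 0.6245 -0.1115  0.0055] yaw -85.94 | tool dp [-0.      0.0005 -0.0005] rot [-0.09 -0.    0.06] norm 0.001
```

carry_out([
  {"grip": 1, "dp": [0, 0, 0], "rotation": [0, 0, 0]},
  {"grip": 1, "dp": [0, 0, 0], "rotation": [0, 0, 0]},
  {"grip": 1, "dp": [0, 0, 0], "rotation": [0, 0, 0]},
  {"grip": 1, "dp": [0, 0, 0], "rotation": [0, 0, 0]},
  {"grip": 1, "dp": [0, 0, 0], "rotation": [0, 0, 0]},
  {"grip": 1, "dp": [0, 0, 0], "rotation": [0, 0, 0]},
  {"grip": 1, "dp": [0, 0, 0], "rotation": [0, 0, 0]},
  {"grip": 1, "dp": [0, 0, 0], "rotation": [0, 0, 0]},
], force=25)

```text
time_s: 9.05
tool_pos: [0.6251, -0.1112, 0.0063]
tool_rot: [-179.8, -0.0, -85.9]
force: [-0.3, -0.1, -1.0]
grip_width: 0.0403
```

carry_out([
  {"grip": 1, "dp": [0, 0, 0], "rotation": [0, 0, 0]},
  {"grip": 1, "dp": [0, 0, -0.02], "rotation": [0, 0, 0]},
  {"grip": 1, "dp": [0, 0, -0.035], "rotation": [0, 0, 0]},
  {"grip": 1, "dp": [0, 0, -0.035], "rotation": [0, 0, 0]},
  {"grip": 1, "dp": [0, 0, -0.03], "rotation": [0, 0, 0]},
  {"grip": 1, "dp": [0, 0, 0], "rotation": [0, 0, 0]},
  {"grip": 1, "dp": [0, 0, 0], "rotation": [0, 0, 0]},
])

```text
time_s: 9.63
tool_pos: [0.6221, -0.1109, 0.1281]
tool_rot: [179.8, 0.1, -85.9]
force: [-0.4, 0.8, -1.1]
grip_width: 0.0411
```

```bash
python3 -c "
from h import *
st();to(.394,-.2805,.12,-86)"
```

```text
t 9.63 pos [ 0.6221 -0.1109  0.1281] rot [ 1.7975e+02  1.1000e-01 -8.5900e+01] w 0.0411 F [-0.4  0.8 -1.1]
pos [ 0.6221 -0.1109  0.1281] yaw -85.9 | tool dp [0.1528 0.2396 0.0088] rot [0.25 0.11 0.1 ] norm 0.284
```

carry_out([
  {"grip": 1, "dp": [0.022, 0.0345, 0], "rotation": [0.2, 0.1, 0]},
  {"grip": 1, "dp": [0.022, 0.0345, 0], "rotation": [0, 0, 0]},
  {"grip": 1, "dp": [0.022, 0.0345, 0], "rotation": [0, 0, 0]},
  {"grip": 1, "dp": [0.022, 0.0345, 0], "rotation": [0, 0, 0]},
  {"grip": 1, "dp": [0.022, 0.0345, 0], "rotation": [0, 0, 0]},
  {"grip": 1, "dp": [0.022, 0.0345, 0], "rotation": [0, 0, 0]},
  {"grip": 1, "dp": [0.015, 0.024, 0], "rotation": [0, 0, 0]},
  {"grip": 1, "dp": [0, 0, 0], "rotation": [0, 0, 0]},
])

```text
time_s: 10.3
tool_pos: [0.3933, -0.2737, 0.1185]
tool_rot: [179.7, 0.6, -85.5]
force: [0.1, -0.8, -0.7]
grip_width: 0.0413
```

```bash
python3 -c "
from h import *
st();to(.394,-.2805,.12,-90)"
```

```text
t 10.3 pos [ 0.3933 -0.2737  0.1185] rot [179.72   0.57 -85.49] w 0.0413 F [ 0.1 -0.8 -0.7]
pos [ 0.3933 -0.2737  0.1185] yaw -85.49 | tool dp [ 0.0068 -0.0002 -0.0016] rot [0.3  0.56 4.52] norm 0.007
```

carry_out([
  {"grip": 1, "dp": [0.006, 0, 0], "rotation": [0.3, 0.5, 4.5]},
  {"grip": 1, "dp": [0, 0, 0.03], "rotation": [0, 0, 0]},
  {"grip": 1, "dp": [0, 0, 0.03], "rotation": [0, 0, 0]},
  {"grip": 1, "dp": [0, 0, 0.02], "rotation": [0, 0, 0]},
  {"grip": 1, "dp": [0, 0, 0.005], "rotation": [0, 0, 0]},
  {"grip": 1, "dp": [0, 0, 0], "rotation": [0, 0, 0]},
  {"grip": 1, "dp": [0, 0, 0], "rotation": [0, 0, 0]},
])

```text
time_s: 10.88
tool_pos: [0.3897, -0.2803, 0.027]
tool_rot: [179.8, 0.2, -90.6]
force: [1.0, 0.3, 0.1]
grip_width: 0.041
```

```bash
python3 -c "
from h import *
st();to(.394,-.2805,.007,-90)"
```

```text
t 10.88 pos [ 0.3897 -0.2803  0.027 ] rot [ 1.7981e+02  1.6000e-01 -9.0640e+01] w 0.041 F [1.  0.3 0.1]
pos [ 0.3897 -0.2803  0.027 ] yaw -90.64 | tool dp [ 0.0002 -0.0043  0.02  ] rot [ 0.19  0.16 -0.64] norm 0.02
```

carry_out([
  {"grip": 1, "dp": [0, -0.004, 0.01], "rotation": [0.2, 0.2, 0]},
  {"grip": 1, "dp": [0, 0, 0.007], "rotation": [0, 0, 0]},
  {"grip": 1, "dp": [0, 0, 0.002], "rotation": [0, 0, 0]},
  {"grip": 1, "dp": [0, 0, 0], "rotation": [0, 0, 0]},
  {"grip": 1, "dp": [0, 0, 0], "rotation": [0, 0, 0]},
])

```text
time_s: 11.3
tool_pos: [0.3973, -0.2813, 0.0094]
tool_rot: [-179.7, -0.3, -90.6]
force: [-0.2, 0.9, -0.4]
grip_width: 0.0408
```

```bash
python3 -c "
from h import *
st()"
```

```text
t 11.3 pos [ 0.3973 -0.2813  0.0094] rot [-179.68   -0.26  -90.56] w 0.0408 F [-0.2  0.9 -0.4]
```

carry_out([
  {"grip": 1, "dp": [0, 0, 0.002], "rotation": [-0.3, -0.2, 0]},
  {"grip": 1, "dp": [0, 0, 0.0015], "rotation": [0, 0, 0]},
  {"grip": 1, "dp": [0, 0, 0.001], "rotation": [0, 0, 0]},
  {"grip": 1, "dp": [0, 0, 0.0005], "rotation": [0, 0, 0]},
])

```text
time_s: 11.63
tool_pos: [0.3981, -0.2819, 0.0073]
tool_rot: [180.0, -0.1, -90.6]
force: [-1.1, -0.2, -0.8]
grip_width: 0.0413
```

```bash
python3 -c "
from h import *
st()"
```

```text
t 11.63 pos [ 0.3981 -0.2819  0.0073] rot [ 1.800e+02 -1.000e-01 -9.058e+01] w 0.0413 F [-1.1 -0.2 -0.8]
```

carry_out([
  {"grip": 1, "dp": [0, 0, 0.0015], "rotation": [0, 0, 0]},
  {"grip": 1, "dp": [0, 0, 0.0005], "rotation": [0, 0, 0]},
  {"grip": 0.35, "dp": [0, 0, 0], "rotation": [0, 0, 0]},
  {"grip": 0.35, "dp": [0, 0, 0], "rotation": [0, 0, 0]},
  {"grip": 0.35, "dp": [0, 0, 0], "rotation": [0, 0, 0]},
  {"grip": 0.35, "dp": [0, 0, 0], "rotation": [0, 0, 0]},
])

```text
time_s: 12.13
tool_pos: [0.3993, -0.283, 0.0077]
tool_rot: [-179.9, -0.2, -90.6]
force: [0.8, -0.6, -0.4]
grip_width: 0.055
```

carry_out([
  {"grip": 0.35, "dp": [0, 0, -0.02], "rotation": [0, 0, 0]},
  {"grip": 0.35, "dp": [0, 0, -0.035], "rotation": [0, 0, 0]},
  {"grip": 0.35, "dp": [0, 0, -0.035], "rotation": [0, 0, 0]},
  {"grip": 0.35, "dp": [0, 0, -0.035], "rotation": [0, 0, 0]},
  {"grip": 0.15, "dp": [0, 0, 0], "rotation": [0, 0, 0]},
  {"grip": 0.15, "dp": [0, 0, 0], "rotation": [0, 0, 0]},
])

```text
time_s: 12.63
tool_pos: [0.3973, -0.2814, 0.1354]
tool_rot: [179.8, 0.0, -90.6]
force: [0.2, -0.3, -1.3]
grip_width: 0.0636
```

```bash
python3 -c "
from h import *
st();to(.53,-.012,.14,-65)"
```

```text
t 12.63 pos [ 0.3973 -0.2814  0.1354] rot [ 1.7985e+02  2.0000e-02 -9.0600e+01] w 0.0636 F [ 0.2 -0.3 -1.3]
pos [ 0.3973 -0.2814  0.1354] yaw -90.6 | tool dp [-0.2708 -0.1298 -0.0049] rot [  0.15   0.06 -25.6 ] norm 0.3
```

carry_out([
  {"grip": 0.1, "dp": [-0.036, -0.0173, 0], "rotation": [0, 0, 0]},
  {"grip": 0.1, "dp": [-0.036, -0.0173, 0], "rotation": [0, 0, 0]},
  {"grip": 0.1, "dp": [-0.036, -0.0173, 0], "rotation": [0, 0, 0]},
  {"grip": 0.1, "dp": [-0.036, -0.0173, 0], "rotation": [0, 0, 0]},
  {"grip": 0.1, "dp": [-0.036, -0.0173, 0], "rotation": [0, 0, 0]},
  {"grip": 0.1, "dp": [-0.036, -0.0173, 0], "rotation": [0, 0, 0]},
  {"grip": 0.1, "dp": [-0.036, -0.0173, 0], "rotation": [0, 0, 0]},
  {"grip": 0.1, "dp": [-0.01, -0.005, 0], "rotation": [0, 0, 0]},
])

```text
time_s: 13.3
tool_pos: [0.5293, -0.0172, 0.1292]
tool_rot: [179.8, -0.0, -91.6]
force: [-0.2, 0.8, 1.2]
grip_width: 0.0789
```

carry_out([
  {"grip": 0.1, "dp": [0, 0, 0], "rotation": [0, 0, -7]},
  {"grip": 0.1, "dp": [0, 0, 0], "rotation": [0, 0, -7]},
  {"grip": 0.1, "dp": [0, 0, 0], "rotation": [0, 0, -7]},
  {"grip": 0.1, "dp": [0, 0, 0], "rotation": [0, 0, -5]},
  {"grip": 0.1, "dp": [0, 0, 0], "rotation": [0, 0, 0]},
  {"grip": 0.1, "dp": [0, 0, 0], "rotation": [0, 0, 0]},
])

```text
time_s: 13.8
tool_pos: [0.5277, -0.0073, 0.1217]
tool_rot: [179.5, 0.6, -64.6]
force: [-0.1, -0.3, 0.0]
grip_width: 0.0785
```

```bash
cat >> h.py <<'E'
def flats(W):
    h=cv2.convexHull(W)[:,0]; a=np.radians(np.arange(0,180,1)); w=np.array([np.ptp(h@np.array([np.cos(t),np.sin(t)])) for t in a])
    print('flat normal mod 60:',np.argmin(w.reshape(3,60).sum(0)),'min/max',w.min(),w.max())
E
python3 -c "
from h import *
st();p,im,W=find('nut',.549,-.0115,.026,r=.036,th=140,name='w5.png');flats(W);to(.549,-.0115,.1,-65)"
```

```text
t 13.8 pos [ 0.5277 -0.0073  0.1217] rot [179.48   0.64 -64.6 ] w 0.0785 F [-0.1 -0.3  0. ]
nut px [296. 191.] xy r [ 0.551  -0.0079  0.0257] rect ((551.5291748046875, -8.237995147705078), (47.77876663208008, 44.01344299316406), 81.88453674316406)
flat normal mod 60: 54 min/max 0.042622098789507595 0.051124049183256526
pos [ 0.5275 -0.0074  0.1216] yaw -64.61 | tool dp [ 0.0131 -0.0178  0.0212] rot [0.54 0.65 0.4 ] norm 0.031
```

View pics/w5.png

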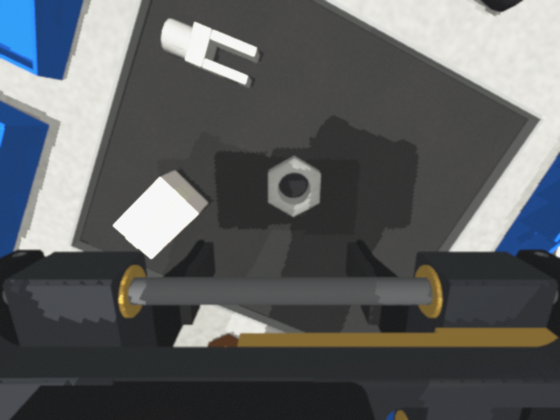

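The nut is at (295,185), with its flats square to the jaws and clear of the carton (160,215). I'm going down.

carry_out([
  {"grip": 0.25, "dp": [0.0109, -0.0203, 0], "rotation": [0.5, 0.6, 1]},
  {"grip": 0.25, "dp": [0, 0, 0.025], "rotation": [0, 0, 0]},
  {"grip": 0.25, "dp": [0, 0, 0.03], "rotation": [0, 0, 0]},
  {"grip": 0.25, "dp": [0, 0, 0.015], "rotation": [0, 0, 0]},
  {"grip": 0.25, "dp": [0, 0, 0], "rotation": [0, 0, 0]},
  {"grip": 0.25, "dp": [0, 0, 0], "rotation": [0, 0, 0]},
])

```text
time_s: 14.35
tool_pos: [0.5523, -0.0104, 0.0484]
tool_rot: [-179.9, -0.1, -66.5]
force: [0.4, 0.0, 0.8]
grip_width: 0.0658
```

```bash
python3 -c "
from h import *
st();to(.5505,-.0085,.007,-66)"
```

```text
t 14.35 pos [ 0.5523 -0.0104  0.0484] rot [-1.7995e+02 -8.0000e-02 -6.6550e+01] w 0.0658 F [0.4 0.  0.8]
pos [ 0.5523 -0.0104  0.0484] yaw -66.55 | tool dp [-0.0025  0.0009  0.0414] rot [-0.05 -0.08 -0.55] norm 0.041
```

carry_out([
  {"grip": 0.25, "dp": [-0.0025, 0.001, 0.015], "rotation": [0, 0, 0]},
  {"grip": 0.25, "dp": [0, 0, 0.015], "rotation": [0, 0, 0]},
  {"grip": 0.25, "dp": [0, 0, 0.007], "rotation": [0, 0, 0]},
  {"grip": 0.25, "dp": [0, 0, 0], "rotation": [0, 0, 0]},
  {"grip": 0.25, "dp": [0, 0, 0], "rotation": [0, 0, 0]},
])

```text
time_s: 14.77
tool_pos: [0.5538, -0.0095, 0.0151]
tool_rot: [-179.6, -0.3, -66.9]
force: [-0.3, -0.3, -0.3]
grip_width: 0.0652
```

```bash
python3 -c "
from h import *
st();to(.5505,-.0085,.007,-66)"
```

```text
t 14.77 pos [ 0.5538 -0.0095  0.0151] rot [-179.63   -0.3   -66.89] w 0.0652 F [-0.3 -0.3 -0.3]
pos [ 0.5538 -0.0095  0.0151] yaw -66.89 | tool dp [-0.0022  0.0027  0.0081] rot [-0.37 -0.3  -0.89] norm 0.009
```

Last approach step, then grip and lift.

carry_out([
  {"grip": 0.25, "dp": [-0.002, 0.0025, 0.006], "rotation": [-0.3, -0.3, -0.9]},
  {"grip": 0.25, "dp": [0, 0, 0.002], "rotation": [0, 0, 0]},
  {"grip": 0.25, "dp": [0, 0, 0], "rotation": [0, 0, 0]},
  {"grip": 1, "dp": [0, 0, 0], "rotation": [0, 0, 0]},
  {"grip": 1, "dp": [0, 0, 0], "rotation": [0, 0, 0]},
  {"grip": 1, "dp": [0, 0, 0], "rotation": [0, 0, 0]},
  {"grip": 1, "dp": [0, 0, 0], "rotation": [0, 0, 0]},
  {"grip": 1, "dp": [0, 0, 0], "rotation": [0, 0, 0]},
], force=30)

```text
time_s: 15.43
tool_pos: [0.5533, -0.0087, 0.0104]
tool_rot: [-179.7, -0.2, -66.0]
force: [1.4, -0.3, -0.4]
grip_width: 0.0454
```

carry_out([
  {"grip": 1, "dp": [0, 0, 0], "rotation": [0, 0, 0]},
  {"grip": 1, "dp": [0, 0, -0.02], "rotation": [0, 0, 0]},
  {"grip": 1, "dp": [0, 0, -0.035], "rotation": [0, 0, 0]},
  {"grip": 1, "dp": [0, 0, -0.035], "rotation": [0, 0, 0]},
  {"grip": 1, "dp": [0, 0, -0.03], "rotation": [0, 0, 0]},
  {"grip": 1, "dp": [0, 0, 0], "rotation": [0, 0, 0]},
  {"grip": 1, "dp": [0, 0, 0], "rotation": [0, 0, 0]},
])

```text
time_s: 16.02
tool_pos: [0.5482, -0.0088, 0.131]
tool_rot: [179.8, 0.2, -65.9]
force: [-0.0, 0.0, -2.7]
grip_width: 0.0459
```

```bash
python3 -c "
from h import *
st();to(.376,.288,.13,-66)"
```

```text
t 16.02 pos [ 0.5482 -0.0088  0.131 ] rot [ 1.798e+02  1.600e-01 -6.593e+01] w 0.0459 F [-0.   0.  -2.7]
pos [ 0.5482 -0.0088  0.131 ] yaw -65.93 | tool dp [-0.3412  0.0362  0.002 ] rot [0.2  0.16 0.07] norm 0.343
```

carry_out([
  {"grip": 1, "dp": [-0.04, 0.0043, 0], "rotation": [0.2, 0.2, 0]},
  {"grip": 1, "dp": [-0.04, 0.0043, 0], "rotation": [0, 0, 0]},
  {"grip": 1, "dp": [-0.04, 0.0043, 0], "rotation": [0, 0, 0]},
  {"grip": 1, "dp": [-0.04, 0.0043, 0], "rotation": [0, 0, 0]},
  {"grip": 1, "dp": [-0.04, 0.0043, 0], "rotation": [0, 0, 0]},
  {"grip": 1, "dp": [-0.04, 0.0043, 0], "rotation": [0, 0, 0]},
  {"grip": 1, "dp": [-0.04, 0.0043, 0], "rotation": [0, 0, 0]},
  {"grip": 1, "dp": [-0.035, 0.0043, 0], "rotation": [0, 0, 0]},
])

```text
time_s: 16.68
tool_pos: [0.3844, 0.2624, 0.1209]
tool_rot: [179.5, -0.2, -67.2]
force: [-0.5, -0.1, -2.4]
grip_width: 0.0459
```

carry_out([
  {"grip": 1, "dp": [-0.01, 0, 0], "rotation": [0, 0, 0]},
  {"grip": 1, "dp": [0, 0, 0], "rotation": [0, 0, 0]},
  {"grip": 1, "dp": [0, 0, 0], "rotation": [0, 0, 0]},
])

```text
time_s: 16.93
tool_pos: [0.3717, 0.279, 0.1177]
tool_rot: [179.2, -0.1, -66.3]
force: [1.1, 0.3, -2.0]
grip_width: 0.0458
```

```bash
python3 -c "
from h import *
st();to(.376,.288,.1,-70);snap('wrist','w6.png')"
```

```text
t 16.93 pos [0.3717 0.279  0.1177] rot [ 1.7917e+02 -6.0000e-02 -6.6280e+01] w 0.0458 F [ 1.1  0.3 -2. ]
pos [0.3717 0.279  0.1177] yaw -66.28 | tool dp [-0.0066 -0.0078  0.0176] rot [ 0.82 -0.09  3.72] norm 0.02
```

View pics/w6.png

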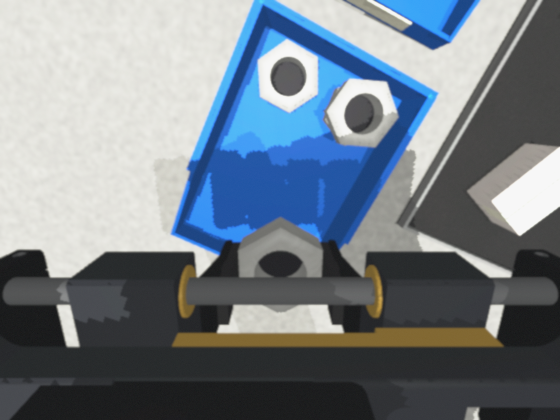

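The nut is held at (280,262). The bin's corners are at about (262,2), (435,96) and (175,233), with two stock nuts at the rear. I'm checking the bin position from here.

```bash
python3 -c "
from h import *
p=env.camera_params('wrist')
for u,v,z in((262,2,.052),(435,96,.052),(175,233,.028)): print(np.round(ray(p,u,v,z),3))
"
```

```text
[0.506 0.35  0.052]
[0.501 0.215 0.052]
[0.315 0.357 0.028]
```

carry_out([
  {"grip": 1, "dp": [-0.0066, -0.0078, 0], "rotation": [0.8, 0, 0]},
  {"grip": 1, "dp": [0, 0, 0.03], "rotation": [0, 0, 0]},
  {"grip": 1, "dp": [0, 0, 0.03], "rotation": [0, 0, 0]},
  {"grip": 1, "dp": [0, 0, 0.02], "rotation": [0, 0, 0]},
  {"grip": 1, "dp": [0, 0, 0], "rotation": [0, 0, 0]},
  {"grip": 1, "dp": [0, 0, 0], "rotation": [0, 0, 0]},
])

```text
time_s: 17.48
tool_pos: [0.3858, 0.2822, 0.0342]
tool_rot: [-179.7, -0.2, -67.4]
force: [0.5, 0.5, -1.6]
grip_width: 0.0458
```

```bash
python3 -c "
from h import *
st();to(.376,.288,.0114,-66)"
```

```text
t 17.48 pos [0.3858 0.2822 0.0342] rot [-1.7966e+02 -1.5000e-01 -6.7360e+01] w 0.0458 F [ 0.5  0.5 -1.6]
pos [0.3858 0.2822 0.0342] yaw -67.36 | tool dp [-0.0092  0.007   0.0227] rot [-0.34 -0.15 -1.36] norm 0.026
```

carry_out([
  {"grip": 1, "dp": [-0.006, 0.006, 0.007], "rotation": [-0.3, -0.2, 0]},
  {"grip": 1, "dp": [0, 0, 0.008], "rotation": [0, 0, 0]},
  {"grip": 1, "dp": [0, 0, 0.004], "rotation": [0, 0, 0]},
  {"grip": 1, "dp": [0, 0, 0], "rotation": [0, 0, 0]},
  {"grip": 1, "dp": [0, 0, 0], "rotation": [0, 0, 0]},
])

```text
time_s: 17.9
tool_pos: [0.3813, 0.2857, 0.0166]
tool_rot: [-179.6, 0.1, -67.6]
force: [0.2, -0.6, -2.2]
grip_width: 0.0456
```

```bash
python3 -c "
from h import *
st();to(.378,.288,.0114,-66)"
```

```text
t 17.9 pos [0.3813 0.2857 0.0166] rot [-1.7965e+02  5.0000e-02 -6.7650e+01] w 0.0456 F [ 0.2 -0.6 -2.2]
pos [0.3813 0.2857 0.0166] yaw -67.65 | tool dp [-0.0034  0.0022  0.0052] rot [-0.35  0.05 -1.65] norm 0.007
```

carry_out([
  {"grip": 1, "dp": [0, 0, 0.003], "rotation": [-0.3, 0, 0]},
  {"grip": 1, "dp": [0, 0, 0.002], "rotation": [0, 0, 0]},
  {"grip": 1, "dp": [0, 0, 0.001], "rotation": [0, 0, 0]},
  {"grip": 1, "dp": [0, 0, 0], "rotation": [0, 0, 0]},
])

```text
time_s: 18.23
tool_pos: [0.3827, 0.2864, 0.0115]
tool_rot: [-179.8, 0.0, -67.6]
force: [0.1, 0.1, -2.1]
grip_width: 0.0458
```

```bash
python3 -c "
from h import *
st()"
```

```text
t 18.23 pos [0.3827 0.2864 0.0115] rot [-1.7979e+02  3.0000e-02 -6.7650e+01] w 0.0458 F [ 0.1  0.1 -2.1]
```

carry_out([
  {"grip": 1, "dp": [0, 0, 0.0015], "rotation": [0, 0, 0]},
  {"grip": 1, "dp": [0, 0, 0.001], "rotation": [0, 0, 0]},
  {"grip": 1, "dp": [0, 0, 0.0005], "rotation": [0, 0, 0]},
  {"grip": 1, "dp": [0, 0, 0], "rotation": [0, 0, 0]},
])

```text
time_s: 18.57
tool_pos: [0.383, 0.2867, 0.0116]
tool_rot: [-179.8, -0.2, -67.6]
force: [-0.6, 0.5, -1.2]
grip_width: 0.0459
```

```bash
python3 -c "
from h import *
st()"
```

```text
t 18.57 pos [0.383  0.2867 0.0116] rot [-1.7983e+02 -1.5000e-01 -6.7640e+01] w 0.0459 F [-0.6  0.5 -1.2]
```

carry_out([
  {"grip": 1, "dp": [0, 0, 0.0005], "rotation": [0, 0, 0]},
  {"grip": 0.3, "dp": [0, 0, 0], "rotation": [0, 0, 0]},
  {"grip": 0.3, "dp": [0, 0, 0], "rotation": [0, 0, 0]},
  {"grip": 0.3, "dp": [0, 0, 0], "rotation": [0, 0, 0]},
  {"grip": 0.3, "dp": [0, 0, 0], "rotation": [0, 0, 0]},
  {"grip": 0.3, "dp": [0, 0, 0], "rotation": [0, 0, 0]},
])

```text
time_s: 19.07
tool_pos: [0.3842, 0.2877, 0.0117]
tool_rot: [-179.7, -0.1, -67.6]
force: [-0.3, -0.2, 0.6]
grip_width: 0.0602
```

carry_out([
  {"grip": 0.3, "dp": [0, 0, -0.02], "rotation": [0, 0, 0]},
  {"grip": 0.3, "dp": [0, 0, -0.035], "rotation": [0, 0, 0]},
  {"grip": 0.3, "dp": [0, 0, -0.035], "rotation": [0, 0, 0]},
  {"grip": 0.3, "dp": [0, 0, -0.04], "rotation": [0, 0, 0]},
  {"grip": 0.3, "dp": [0, 0, 0], "rotation": [0, 0, 0]},
  {"grip": 0.3, "dp": [0, 0, 0], "rotation": [0, 0, 0]},
])

```text
time_s: 19.57
tool_pos: [0.3817, 0.287, 0.1453]
tool_rot: [-180.0, -0.0, -67.6]
force: [-0.7, -0.6, -1.3]
grip_width: 0.0611
```

```bash
python3 -c "
from h import *
st();to(.59,.1,.15,5)"
```

```text
t 19.57 pos [0.3817 0.287  0.1453] rot [-1.7997e+02 -4.0000e-02 -6.7570e+01] w 0.0611 F [-0.7 -0.6 -1.3]
pos [0.3817 0.287  0.1453] yaw -67.57 | tool dp [ 0.2523 -0.1212 -0.0044] rot [-0.000e+00 -5.000e-02 -7.257e+01] norm 0.28
```

carry_out([
  {"grip": 0.3, "dp": [0.036, -0.0173, 0], "rotation": [0, 0, 0]},
  {"grip": 0.3, "dp": [0.036, -0.0173, 0], "rotation": [0, 0, 0]},
  {"grip": 0.3, "dp": [0.036, -0.0173, 0], "rotation": [0, 0, 0]},
  {"grip": 0.3, "dp": [0.036, -0.0173, 0], "rotation": [0, 0, 0]},
  {"grip": 0.3, "dp": [0.036, -0.0173, 0], "rotation": [0, 0, 0]},
  {"grip": 0.3, "dp": [0.036, -0.0173, 0], "rotation": [0, 0, 0]},
  {"grip": 0.3, "dp": [0.03, -0.014, 0], "rotation": [0, 0, 0]},
  {"grip": 0.3, "dp": [0, 0, 0], "rotation": [0, 0, -7]},
])

```text
time_s: 20.23
tool_pos: [0.592, 0.0994, 0.1397]
tool_rot: [179.9, -0.3, -59.9]
force: [-1.3, -1.3, -0.3]
grip_width: 0.0609
```

carry_out([
  {"grip": 0.3, "dp": [0, 0, 0], "rotation": [0, 0, -7.1]},
  {"grip": 0.3, "dp": [0, 0, 0], "rotation": [0, 0, -7.1]},
  {"grip": 0.3, "dp": [0, 0, 0], "rotation": [0, 0, -7.1]},
  {"grip": 0.3, "dp": [0, 0, 0], "rotation": [0, 0, -7.1]},
  {"grip": 0.3, "dp": [0, 0, 0], "rotation": [0, 0, -7.1]},
  {"grip": 0.3, "dp": [0, 0, 0], "rotation": [0, 0, -7.1]},
  {"grip": 0.3, "dp": [0, 0, 0], "rotation": [0, 0, -7.1]},
  {"grip": 0.3, "dp": [0, 0, 0], "rotation": [0, 0, -7.1]},
])

```text
time_s: 20.9
tool_pos: [0.59, 0.0945, 0.1252]
tool_rot: [179.8, 0.9, -2.3]
force: [-0.0, 0.6, -0.1]
grip_width: 0.0612
```

carry_out([
  {"grip": 0.3, "dp": [0, 0, 0], "rotation": [0, 0, -5]},
  {"grip": 0.3, "dp": [0, 0, 0], "rotation": [0, 0, 0]},
  {"grip": 0.3, "dp": [0, 0, 0], "rotation": [0, 0, 0]},
])

```text
time_s: 21.15
tool_pos: [0.5881, 0.0945, 0.1207]
tool_rot: [180.0, 1.2, 3.1]
force: [-0.4, -0.0, 0.6]
grip_width: 0.0607
```

```bash
python3 -c "
from h import *
st();p,im,W=find('fork',.621,.1,.030,r=.05,th=110,name='w7.png');to(.621,.1,.1,5)"
```

```text
t 21.15 pos [0.5881 0.0945 0.1207] rot [179.96   1.22   3.08] w 0.0607 F [-0.4 -0.   0.6]
fork px [320. 209.] xy r [0.6196 0.1015 0.0383] rect ((620.2257080078125, 102.08364868164062), (28.520288467407227, 73.61002349853516), 4.218307971954346)
pos [0.588  0.0944 0.1206] yaw 3.07 | tool dp [ 0.0337 -0.0039  0.0199] rot [ 0.03  1.24 -1.93] norm 0.039
```

View pics/w7.png

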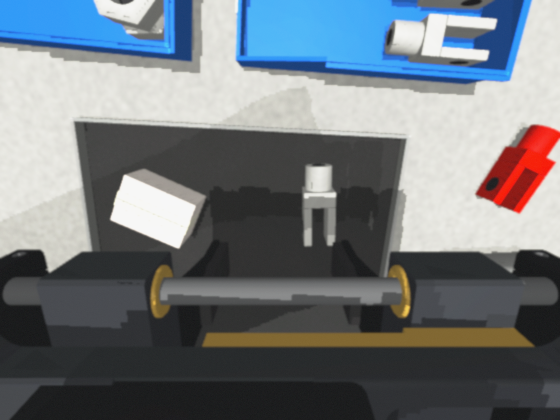

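The grey fork is at (320,205), neck up at (319,178); the red look-alike at (520,170) is outside the tray. The fork centre is at (0.620, 0.102). I'll grip just behind the slot at (0.620, 0.1065), yaw 4.

carry_out([
  {"grip": 0.3, "dp": [0.0323, -0.0104, 0], "rotation": [0, 1.2, -1]},
  {"grip": 0.3, "dp": [0, 0, 0.02], "rotation": [0, 0, 0]},
  {"grip": 0.3, "dp": [0, 0, 0.03], "rotation": [0, 0, 0]},
  {"grip": 0.3, "dp": [0, 0, 0.02], "rotation": [0, 0, 0]},
  {"grip": 0.3, "dp": [0, 0, 0], "rotation": [0, 0, 0]},
  {"grip": 0.3, "dp": [0, 0, 0], "rotation": [0, 0, 0]},
])

```text
time_s: 21.7
tool_pos: [0.6215, 0.1068, 0.0463]
tool_rot: [179.9, -0.1, 3.4]
force: [0.3, 0.2, 0.6]
grip_width: 0.0609
```

```bash
python3 -c "
from h import *
st();to(.6197,.1065,.007,4.2)"
```

```text
t 21.7 pos [0.6215 0.1068 0.0463] rot [ 1.7987e+02 -5.0000e-02  3.3900e+00] w 0.0609 F [0.3 0.2 0.6]
pos [0.6215 0.1068 0.0463] yaw 3.39 | tool dp [-0.0018  0.0002  0.0393] rot [ 0.13 -0.05 -0.81] norm 0.039
```

carry_out([
  {"grip": 0.3, "dp": [-0.002, 0, 0.015], "rotation": [0, 0, -0.8]},
  {"grip": 0.3, "dp": [0, 0, 0.012], "rotation": [0, 0, 0]},
  {"grip": 0.3, "dp": [0, 0, 0.006], "rotation": [0, 0, 0]},
  {"grip": 0.3, "dp": [0, 0, 0], "rotation": [0, 0, 0]},
  {"grip": 0.3, "dp": [0, 0, 0], "rotation": [0, 0, 0]},
])

```text
time_s: 22.12
tool_pos: [0.6209, 0.1068, 0.0132]
tool_rot: [179.8, -0.3, 4.1]
force: [0.6, -0.1, 1.0]
grip_width: 0.0608
```

```bash
python3 -c "
from h import *
st();to(.6197,.1065,.007,4.2)"
```

```text
t 22.12 pos [0.6209 0.1068 0.0132] rot [179.85  -0.27   4.12] w 0.0608 F [ 0.6 -0.1  1. ]
pos [0.6209 0.1068 0.0132] yaw 4.12 | tool dp [-0.0012  0.0002  0.0062] rot [ 0.15 -0.27 -0.08] norm 0.006
```

carry_out([
  {"grip": 0.3, "dp": [-0.001, 0, 0.005], "rotation": [0, -0.3, 0]},
  {"grip": 0.3, "dp": [0, 0, 0.0005], "rotation": [0, 0, 0]},
  {"grip": 1, "dp": [0, 0, 0], "rotation": [0, 0, 0]},
  {"grip": 1, "dp": [0, 0, 0], "rotation": [0, 0, 0]},
  {"grip": 1, "dp": [0, 0, 0], "rotation": [0, 0, 0]},
  {"grip": 1, "dp": [0, 0, 0], "rotation": [0, 0, 0]},
  {"grip": 1, "dp": [0, 0, 0], "rotation": [0, 0, 0]},
  {"grip": 1, "dp": [0, 0, 0], "rotation": [0, 0, 0]},
], force=35)

```text
time_s: 22.78
tool_pos: [0.6215, 0.107, 0.0096]
tool_rot: [179.9, -0.2, 4.1]
force: [-0.8, 2.0, -0.1]
grip_width: 0.0282
```

carry_out([
  {"grip": 1, "dp": [0, 0, 0], "rotation": [0, 0, 0]},
  {"grip": 1, "dp": [0, 0, 0], "rotation": [0, 0, 0]},
])

```text
time_s: 22.95
tool_pos: [0.6214, 0.107, 0.0096]
tool_rot: [179.8, -0.2, 4.1]
force: [0.3, -0.1, -0.8]
grip_width: 0.0275
```

carry_out([
  {"grip": 1, "dp": [0, 0, -0.02], "rotation": [0, 0, 0]},
  {"grip": 1, "dp": [0, 0, -0.035], "rotation": [0, 0, 0]},
  {"grip": 1, "dp": [0, 0, -0.035], "rotation": [0, 0, 0]},
  {"grip": 1, "dp": [0, 0, -0.03], "rotation": [0, 0, 0]},
  {"grip": 1, "dp": [0, 0, 0], "rotation": [0, 0, 0]},
  {"grip": 1, "dp": [0, 0, 0], "rotation": [0, 0, 0]},
])

```text
time_s: 23.45
tool_pos: [0.6167, 0.1057, 0.1283]
tool_rot: [179.8, 0.5, 4.1]
force: [0.1, 0.1, -3.5]
grip_width: 0.0275
```

```bash
python3 -c "
from h import *
st();to(.6,.283,.13,0)"
```

```text
t 23.45 pos [0.6167 0.1057 0.1283] rot [179.81   0.54   4.11] w 0.0275 F [ 0.1  0.1 -3.5]
pos [0.6167 0.1057 0.1283] yaw 4.11 | tool dp [-0.004  -0.178  -0.0023] rot [0.21 0.54 4.11] norm 0.178
```

carry_out([
  {"grip": 1, "dp": [-0.001, -0.038, 0], "rotation": [0.2, 0.5, 2]},
  {"grip": 1, "dp": [-0.001, -0.038, 0], "rotation": [0, 0, 2]},
  {"grip": 1, "dp": [-0.001, -0.038, 0], "rotation": [0, 0, 0]},
  {"grip": 1, "dp": [-0.001, -0.038, 0], "rotation": [0, 0, 0]},
  {"grip": 1, "dp": [0, -0.024, 0], "rotation": [0, 0, 0]},
  {"grip": 1, "dp": [0, 0, 0], "rotation": [0, 0, 0]},
  {"grip": 1, "dp": [0, 0, 0], "rotation": [0, 0, 0]},
])

```text
time_s: 24.03
tool_pos: [0.6059, 0.2796, 0.1136]
tool_rot: [179.5, 0.8, -0.6]
force: [0.3, -1.0, -3.4]
grip_width: 0.028
```

```bash
python3 -c "
from h import *
st();to(.602,.283,.04,0);snap('wrist','w8.png')"
```

```text
t 24.03 pos [0.6059 0.2796 0.1136] rot [179.47   0.83  -0.64] w 0.028 F [ 0.3 -1.  -3.4]
pos [0.6059 0.2796 0.1136] yaw -0.64 | tool dp [-0.0028 -0.004   0.0736] rot [ 0.53  0.83 -0.64] norm 0.074
```

View pics/w8.png

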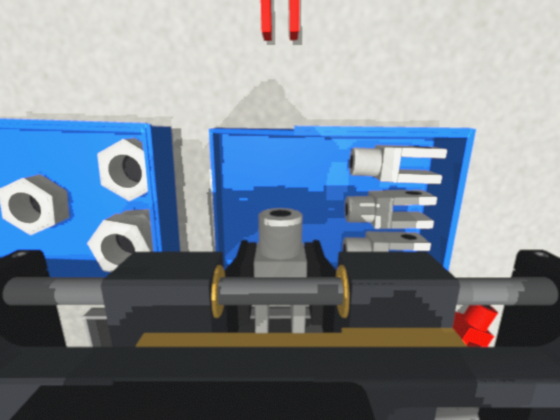

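The nut lies flat at (35,205), clear of the stock nuts. The fork is held at (280,240) over the free floor of the fork bin, with the stock starting at column 345. I'm lowering it.

carry_out([
  {"grip": 1, "dp": [-0.003, -0.004, 0], "rotation": [0.5, 0.8, -0.6]},
  {"grip": 1, "dp": [0, 0, 0.03], "rotation": [0, 0, 0]},
  {"grip": 1, "dp": [0, 0, 0.03], "rotation": [0, 0, 0]},
  {"grip": 1, "dp": [0, 0, 0.015], "rotation": [0, 0, 0]},
  {"grip": 1, "dp": [0, 0, 0], "rotation": [0, 0, 0]},
  {"grip": 1, "dp": [0, 0, 0], "rotation": [0, 0, 0]},
])

```text
time_s: 24.58
tool_pos: [0.6032, 0.2746, 0.0332]
tool_rot: [179.8, -0.0, -0.4]
force: [0.7, 0.9, -2.6]
grip_width: 0.0276
```

```bash
python3 -c "
from h import *
st();to(.602,.283,.0106,0)"
```

```text
t 24.58 pos [0.6032 0.2746 0.0332] rot [ 1.798e+02 -4.000e-02 -4.500e-01] w 0.0276 F [ 0.7  0.9 -2.6]
pos [0.6032 0.2746 0.0332] yaw -0.45 | tool dp [-0.0013 -0.0084  0.0226] rot [ 0.2  -0.04 -0.45] norm 0.024
```

carry_out([
  {"grip": 1, "dp": [0, -0.007, 0.007], "rotation": [0.2, 0, 0]},
  {"grip": 1, "dp": [0, 0, 0.007], "rotation": [0, 0, 0]},
  {"grip": 1, "dp": [0, 0, 0.004], "rotation": [0, 0, 0]},
  {"grip": 1, "dp": [0, 0, 0], "rotation": [0, 0, 0]},
  {"grip": 1, "dp": [0, 0, 0], "rotation": [0, 0, 0]},
])

```text
time_s: 25.0
tool_pos: [0.6063, 0.2804, 0.0171]
tool_rot: [-179.9, -0.4, -0.7]
force: [0.2, -0.1, -2.5]
grip_width: 0.0277
```

```bash
python3 -c "
from h import *
st();to(.602,.283,.0106,0)"
```

```text
t 25.0 pos [0.6063 0.2804 0.0171] rot [-179.92   -0.35   -0.68] w 0.0277 F [ 0.2 -0.1 -2.5]
pos [0.6063 0.2804 0.0171] yaw -0.68 | tool dp [-0.0043 -0.0026  0.0065] rot [-0.08 -0.35 -0.68] norm 0.008
```

carry_out([
  {"grip": 1, "dp": [-0.003, -0.002, 0.003], "rotation": [0, -0.3, 0]},
  {"grip": 1, "dp": [0, 0, 0.002], "rotation": [0, 0, 0]},
  {"grip": 1, "dp": [0, 0, 0.0015], "rotation": [0, 0, 0]},
  {"grip": 1, "dp": [0, 0, 0], "rotation": [0, 0, 0]},
])

```text
time_s: 25.33
tool_pos: [0.6038, 0.2838, 0.0116]
tool_rot: [-179.8, -0.2, -0.7]
force: [-0.2, -0.0, -1.4]
grip_width: 0.0275
```

```bash
python3 -c "
from h import *
st()"
```

```text
t 25.33 pos [0.6038 0.2838 0.0116] rot [-1.7984e+02 -1.6000e-01 -6.5000e-01] w 0.0275 F [-0.2 -0.  -1.4]
```

carry_out([
  {"grip": 1, "dp": [0, 0, 0.0015], "rotation": [0, 0, 0]},
  {"grip": 1, "dp": [0, 0, 0.001], "rotation": [0, 0, 0]},
  {"grip": 1, "dp": [0, 0, 0.0005], "rotation": [0, 0, 0]},
  {"grip": 1, "dp": [0, 0, 0], "rotation": [0, 0, 0]},
])

```text
time_s: 25.67
tool_pos: [0.6041, 0.2841, 0.0108]
tool_rot: [-179.9, -0.2, -0.6]
force: [-0.1, 0.2, -3.0]
grip_width: 0.028
```

```bash
python3 -c "
from h import *
st()"
```

```text
t 25.67 pos [0.6041 0.2841 0.0108] rot [-179.89   -0.22   -0.64] w 0.028 F [-0.1  0.2 -3. ]
```

carry_out([
  {"grip": 1, "dp": [0, 0, 0.0015], "rotation": [0, 0, 0]},
  {"grip": 1, "dp": [0, 0, 0.0005], "rotation": [0, 0, 0]},
  {"grip": 0.5, "dp": [0, 0, 0], "rotation": [0, 0, 0]},
  {"grip": 0.5, "dp": [0, 0, 0], "rotation": [0, 0, 0]},
  {"grip": 0.5, "dp": [0, 0, 0], "rotation": [0, 0, 0]},
  {"grip": 0.5, "dp": [0, 0, 0], "rotation": [0, 0, 0]},
  {"grip": 0.5, "dp": [0, 0, 0], "rotation": [0, 0, 0]},
])

```text
time_s: 26.25
tool_pos: [0.606, 0.2853, 0.0112]
tool_rot: [-179.8, -0.5, -0.7]
force: [-0.5, -0.1, 0.3]
grip_width: 0.0428
```

carry_out([
  {"grip": 0.5, "dp": [0, 0, -0.02], "rotation": [0, 0, 0]},
  {"grip": 0.5, "dp": [0, 0, -0.035], "rotation": [0, 0, 0]},
  {"grip": 0.5, "dp": [0, 0, -0.035], "rotation": [0, 0, 0]},
  {"grip": 0.5, "dp": [0, 0, -0.04], "rotation": [0, 0, 0]},
  {"grip": 0.5, "dp": [0, 0.038, -0.01], "rotation": [0, 0, 0]},
  {"grip": 0.5, "dp": [0, 0.04, 0], "rotation": [0, 0, 0]},
  {"grip": 0.5, "dp": [0, 0.04, 0], "rotation": [0, 0, 0]},
  {"grip": 0.5, "dp": [0, 0.04, 0], "rotation": [0, 0, 0]},
])

```text
time_s: 26.92
tool_pos: [0.6005, 0.1381, 0.1561]
tool_rot: [-179.2, -0.4, 0.7]
force: [1.4, 0.3, -0.0]
grip_width: 0.0436
```

carry_out([
  {"grip": 0.5, "dp": [0, 0.04, 0], "rotation": [0, 0, 0]},
  {"grip": 0.5, "dp": [0, 0.03, 0], "rotation": [0, 0, 0]},
  {"grip": 0.5, "dp": [0, 0, 0], "rotation": [0, 0, 0]},
  {"grip": 0.5, "dp": [0, 0, 0], "rotation": [0, 0, 0]},
])

```text
time_s: 27.25
tool_pos: [0.6027, 0.0514, 0.1555]
tool_rot: [-179.7, -0.6, -0.2]
force: [-0.1, 0.7, 0.4]
grip_width: 0.0433
```

```bash
python3 - <<'E'
from h import *
st(); p,im=snap('top','top1.png')
cv2.imwrite('pics/top1c.png',cv2.resize(im[100:325,165:470],None,fx=2.6,fy=2.6,interpolation=cv2.INTER_CUBIC))
a=cv2.imread('pics/top0.png'); 
for nm,(u,v),c in(('carton',(281,248),None),('scanner',(318,133),None)):
    print(nm,np.abs(a[v-15:v+15,u-18:u+18].astype(int)-im[v-15:v+15,u-18:u+18]).mean())
snap('scene','scene1.png')
E
```

```text
t 27.25 pos [0.6027 0.0514 0.1555] rot [-1.7966e+02 -5.9000e-01 -1.6000e-01] w 0.0433 F [-0.1  0.7  0.4]
carton 5.571913580246914
scanner 36.87314814814815
```

View pics/top1c.png

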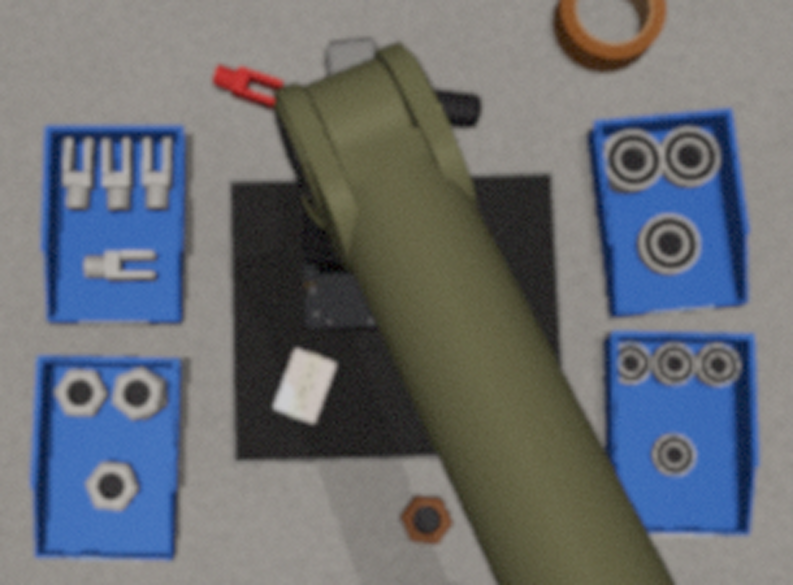

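View pics/scene1.png

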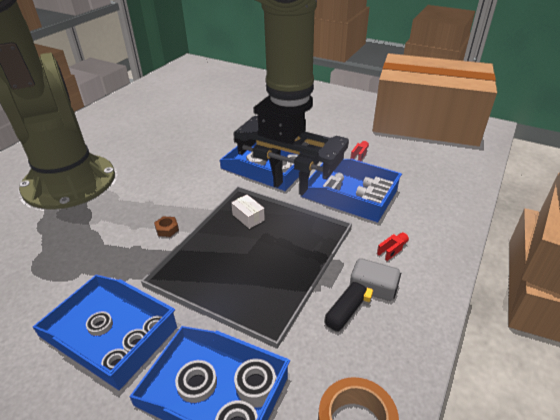

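The top crop shows all four parts flat in their bins, in front of the stock: fork at (120,265), nut (112,486), large bearing (669,244) and small bearing (674,455). In the scene view the carton is still at (248,211) and the scanner at (362,290), as at the start. The arm hangs free, so I'm handing in.

```bash
python3 -c "
from cell import env
print(env.sign_off())"
```

```text
the job is handed in; nothing more can be done
None
```

All four parts are put away and the job was handed in at about 27 s. Each part was lowered to the bin floor and then released. The large bearing, small bearing, nut and fork head each lie flat on the free floor of the matching bin, clear of the stock.

- **Parts:** the last top and scene pictures show all four in place.
- **Carton:** it is where it was. The before-and-after picture difference is small (5.6 grey levels), and it sits at the same pixels.
- **Scanner:** the same comparison from the top camera failed (36.9 grey levels), because the arm was covering the scanner in that picture. The scene camera shows it at the same pixels as at the start.
- **Look-alikes:** I did not go near the red forks or the brown nut.
- **Forces:** readings taken between moves stayed within about 4 N. I did not record the forces during a move.

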